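# Load an angle bracket under the spring flap of a welding jig

## Robot

A 6-joint arm with a two-finger parallel gripper is mounted at the origin on the work surface. World frame = base frame: x ahead of the robot, y to its left, z up, the work surface at z = 0. Lengths are in mm, angles in degrees, forces in N, time in s.
With the tool pointing down it reaches from about 300 to 850 mm from the base axis. Payload 4.2 kg.
Tool frame: the origin (TCP) lies on the centre line of the jaws, within the pads' length; the fingertips stand env.nose_length ahead of it and the grasp point (between the pads) lies 2 mm behind it (env.nose_length is the distance from the TCP to the fingertips, in mm); z points along the fingers, y is the direction in which the jaws open and shut (so a half turn about z gives the same grasp; the last joint's range is limited). The gripper opens to 91 mm and grips with 3 to 60 N. Pads are 32 mm wide; open, the fingers measure 118 mm over their backs; the gripper's body (76 mm by 178 mm) begins 60 mm behind the grasp point.
Start: joints at [-75.287, 18.312, 89.639, -0, 72.044, -1.146], TCP at [157.138, -553.127, 230.976] pointing down, gripper open.
Joint ranges: [-177.97, 177.97], [-48.28, 115.42], [12.27, 149.76], [-77.06, 257.06], [2.81, 150.46], [-146.56, 146.56]. Speed limits (degrees/s): [147.25, 147.25, 180, 180, 180, 180].

## Interface

Orientations are given as [roll, pitch, yaw] about the fixed x, y, z axes, in that order (R = Rz(yaw) Ry(pitch) Rx(roll)).
In Python, from workcell import env gives the robot as it stands. The module is installed in compiled form; this text tells all that it offers.
- The arm moves only by the tool jog_arm, never from a script. Its argument "deltas" is a list that holds one entry, the list of rows, each a list of 5 numbers: the shift along the tool's x, y, z in m, then the turn about the tool's z in degrees, then the finger opening in m, from 0 to 0.0912. A call has 1 to 20 rows; each row is the pose to reach, as a shift and turn from the pose commanded when the call began, along the tool's axes at that moment; what a row does not reach only later rows make up. A row lasts 1/12 s, in which the tool goes at most 41.7 mm and 7.16 degrees, less where a joint would pass 70% of its speed; a pose out of reach is approached as far as the arm can. A call with a gripper value outside its range is refused whole. The fingers move at their own pace and stop on an object; "grip_force" is the grip in N (left out, the last holds). Time passes only in rows, so rows that repeat a pose let the fingers close. It gives the time, the measured TCP pose, the force and the opening at its end, in the units of the state.
- env.state(): the state, without advancing time (a new reading comes with each control period).
- env.grab_frame(name): name is "side" or "top" or "wrist"; returns the picture (400x640x3 uint8, red, green, blue); there is no depth.
- env.camera_params(name): a dict with "fx", "fy", "cx", "cy" (pixels), "k1" (the pictures are not rectified: a ray, as slopes to the right and down, at radius r is drawn at 1 + k1 r^2 times it, then the intrinsics apply), "xyz" and "orientation" of the camera in the world. Camera axes: x right, y down, z forward; pixel columns grow to the right and rows downward; lengths in mm; the calibration is good to about 2 mm. A picture is of the moment at which its call begins: read the wrist's pose just before it. camera_params takes no time and is no camera call; for the wrist camera it gives the pose at the moment of the call.
- env.job_done(): hands the job in, once; it reports no verdict.
Trained networks look in the newest picture that a camera, given by its name, has taken for a name from the list of things; names that differ only in an ending like _2 or _b are one class to them, and where a whole thing is asked for, a point or a joint stands for the part that bears it (a point fixed in the world has none). Each returns a list of dicts, best first, with "conf" (0 to 1); they miss things now and then, are a little off and sometimes report something else, mostly with a low value. They report only what shows in the picture. A call takes as long as a camera call. They do not tell look-alikes from the thing itself.
- env.look_for(camera, label): "xyz" ([x, y, z] in mm, in world coordinates, good to about 4 mm: the middle of the surface that is visible of it).
The state is a dict: "time_s": time; "qpos": joint angles; "qvel": joint speeds; "effort": joint torques, N m; "ee_pos": TCP position; "ee_rot": TCP orientation; "force": force on the tool from outside, world axes, zero at the start; "torque": the same for the moment, N m; "gripper_width": finger opening in mm.
Only numpy, scipy, OpenCV 4.12 (cv2) and the standard library are available. Lean on these libraries where they do the work, as an engineer would, in place of code of your own. Each camera call takes 0.05 s, during which the arm holds its last target.

## Task

Load the steel angle bracket into the welding jig without picking anything up: press the yellow pedal down with one fingertip to hold the blue spring flap open, and meanwhile, with the other fingertip, push the bracket along its lane by its upright until its foot is fully home against the red stop under the flap. Do not let the flap down on the bracket before it is home; then let go of the pedal so that the flap closes onto the foot, and move clear. Leave the tape measure, the wire brush and the loose clip where they are.

Things in the scene. Friction and masses are not known exactly. Their poses are not given: they have to be found in the camera images.
- jig: Fixed welding jig, placed anywhere and turned. Origin: on the table, on the lane's centre line, at the mouth under the flap; +x along the lane in the pushing direction, +y left of it, z up. Base plate 8 mm thick, x -115 to 75, y -100 to 45 mm; its top is the lane's floor. Two rails 5 mm thick, 10 mm above the floor, x -100 to 62, inner faces at y -28 and 28.
- stop_face (a point): Middle of the face of the red stop across the lane's far end, half-way up: jig x 52, y 0, z 15 mm. The stop is 14 mm high above the lane's floor.
- hinge (a joint): Angle of the shaft carrying pedal and flap together (10 mm thick, along jig x at y -40, z 32 mm; bearings 39 mm high at its ends). 0 shut, grows as the pedal sinks and the flap rises, end stop 0.55 rad. Spring-closed: 0.075 N m at 0 plus 0.25 N m/rad, 3 to 8 N at the pedal's middle. Hold at 0.3 to 0.5 for the foot to pass; resting on the foot it reads about 0.12.
- flap_lip (a point): Middle of the lower front edge of the blue flap's lip; shut: jig x 5, y 10, z 9.5 mm. The flap covers the lane at jig x 5 to 55, y -36 to 24 mm, 4 mm thick, top 37 mm above the table when shut. The down-turned lip, 24 mm wide (y -2 to 22), 4 mm thick, bars the mouth down to 1.5 mm above the floor: the bracket cannot enter while it is shut, and only the pedal opens it.
- pedal_mid (a point): Centre of the top face of the yellow pedal plate, beside the lane on its right (-y); shut: jig x -50, y -67, z 41 mm. The plate is 100 mm along the lane (jig x -100 to 0), 42 mm wide, 4 mm thick. Shut, its top slopes up outwards, 35 mm above the table at y -48 to 49 mm at y -87; at 0.4 rad nearly level, at about 31 mm. A finger can slide along it while pressing.
- bracket: Loose steel angle bracket, about 0.24 kg, lying in the lane before the mouth, +x along the lane. Foot 56 (x) x 50 x 6 mm; upright 6 mm thick, 50 mm wide, 50 mm high over all, at the rear end, its rear face 28 mm behind the origin. Origin: centre of the foot's underside. Home, it is at jig x 24, y 0, z 8 mm, the upright just before the mouth, clear of the flap.
- tape: Yellow tape measure, 64 x 32 x 55 mm, standing on the table near the jig; origin under its centre. To be left alone.
- cup_brush: Round brass wire cup brush, 56 mm across, 40 mm high; origin under its centre. To be left alone.
- clip: Loose bright U-shaped metal clip, 45 x 35 x 31 mm; origin under its centre. To be left alone.
There are look-alikes about, which are no part of the job. What is shaped like the jig but purple is not meant. Several things have the shape of the bracket; the one meant has the colours described above.

How it is judged (in metres and radians):
On the way, in this order (a step that is already met when the one before it is completed fails the run):
1. a finger presses the pedal and holds the flap open, the bracket still before the mouth (value of joint hinge above 0.22 rad and contact force between the fingers and hinge above 0.5 N and x of bracket in the frame of jig below -0.018 m), for 0.2 s.
2. the bracket is pushed home against the stop while a finger still holds the flap open (value of joint hinge above 0.2 rad and contact force between the fingers and hinge above 0.5 N and x of bracket in the frame of jig above 0.02 m), for 0.1 s.
At the end, for the whole second after the job is handed in: The bracket lies flat in the lane, its foot within 4 mm of the stop, and the flap has closed onto the foot (hinge between 0.06 and 0.19 rad, pressing with more than 0.5 N); bracket at rest (x of bracket in the frame of jig between 0.02 and 0.028 m and y of bracket in the frame of jig between -0.006 and 0.006 m and z of bracket in the frame of jig between 0.005 and 0.011 m and angle between the x axis of bracket and the x axis of jig, either way round below 0.12 rad and angle between bracket's own z axis and vertical below 0.08 rad and value of joint hinge between 0.06 and 0.19 rad and contact force between hinge and bracket above 0.5 N and linear speed of bracket below 0.01 m/s); the robot touches nothing.
It fails at once if the bracket is lifted more than 12 mm or tipped by more than 0.3 rad (z of bracket in the frame of jig above 0.02 m or angle between bracket's own z axis and vertical above 0.3 rad).
It fails at once if the flap is let down on the bracket before it is home (x of bracket in the frame of jig between -0.016 and 0.016 m and value of joint hinge below 0.16 rad).
It fails at once if a bystander is moved by more than 15 mm (distance of any of tape, cup_brush, clip from where it was at the start of the episode above 0.015 m).
It also fails if it takes over 38 s, if anything falls off the work surface, if the arm or the gripper's body presses on something with over 40 N, if the wrist force passes 120 N, or if a joint passes its speed limit or range.

## Working session

There is one attempt and no reset: what is moved stays moved. The work goes in short steps, Python scripts to look and compute and a tool call to move; the robot and the scene stay as the last step left them, time stands still between calls to the robot, and variables do not carry over. Pictures are saved under pics/ and viewed, and the job is handed in when it is done.

Besides the shell and the picture viewer there is one more tool, called after ">>>" as name([rows], argument=value, ...), one row to a line, values as JSON. jog_arm: Moves the arm, as the interface text tells. Its arguments: {"type":"object","properties":{"deltas":{"type":"array"},"grip_force":{"type":"number"}},"required":["deltas"]}

```bash
mkdir -p pics; cat > h.py <<'E'
from workcell import env
import numpy as np, cv2
def grab(n,f):
    im=env.grab_frame(n); cv2.imwrite('pics/'+f,im[:,:,::-1]); return im
E
python3 - <<'E'
from h import *
for n in ['side','top','wrist']:
    grab(n,n+'0.png'); print(n,env.camera_params(n))
print(env.state(),env.nose_length)
E
```

```text
side {'fx': 486.8480493699538, 'fy': 486.8480493699538, 'cx': 320.0938399804467, 'cy': 195.21881882513165, 'k1': -0.012016096370906178, 'xyz': array([373.19248709, 804.34480102, 674.93674714]), 'orientation': array([-128.23350461,    0.91414637, -166.68980952])}
top {'fx': 411.5651324595864, 'fy': 411.5651324595864, 'cx': 322.6340927780534, 'cy': 201.9726789647762, 'k1': 0.007019971242494155, 'xyz': array([393.0058424 ,  33.33334636, 959.45926889]), 'orientation': array([-170.30941974,    1.49181322,  -88.71684222])}
wrist {'fx': 277.52241694494273, 'fy': 277.52241694494273, 'cx': 324.6468061714613, 'cy': 200.27907530895772, 'k1': -0.004359654877929737, 'xyz': array([ 224.97360745, -533.81827751,  383.73706262]), 'orientation': array([ 1.65543352e+02,  6.99586934e-02, -7.41584389e+01])}
{'time_s': 0.15, 'qpos': array([-7.52863825e+01,  1.83423652e+01,  8.96887460e+01,  4.30932626e-04,
        7.20440689e+01, -1.14595876e+00]), 'qvel': array([-0.11356398, -0.12733652, -0.08408869, -0.01904345,  0.02783898,
       -0.16954539]), 'effort': array([ 1.28679505e-05, -4.12772441e+01, -2.32153809e+01,  7.27256318e-02,
        4.33662382e-02, -9.34660034e-05]), 'ee_pos': array([ 157.05082756, -552.7762708 ,  230.33291428]), 'ee_rot': array([-1.79924843e+02, -1.91324610e-03,  1.58594419e+01]), 'force': array([ 0.04313377, -0.00216255,  0.34781534]), 'torque': array([ 0.00125368, -0.00270201, -0.02462206]), 'gripper_width': 91.19175461714428} 17.0
```

View pics/top0.png

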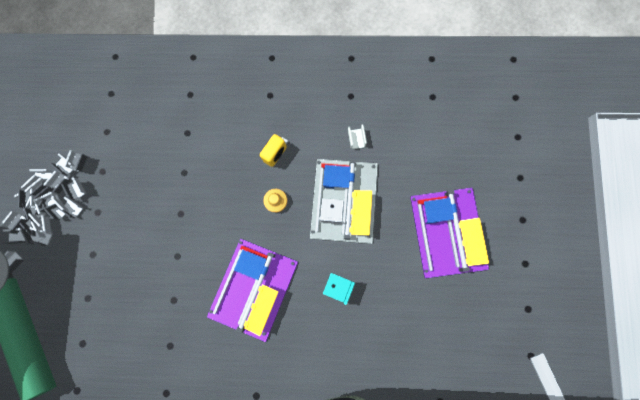

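View pics/side0.png

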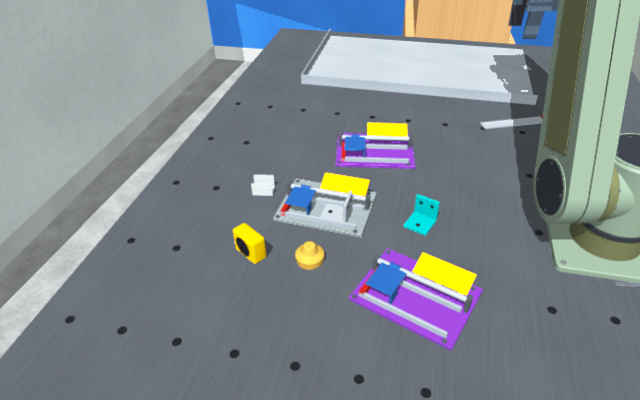

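The candidates for the jig in the top view are grey (345,200), purple (253,290) and purple (450,233). The grey one is meant, because purple is excluded. The candidates for the bracket are steel in the grey lane (332,207) and cyan (340,288). The steel one in the lane fits the description. I'll confirm both in a crop.

```bash
python3 - <<'E'
from h import *
im=cv2.imread('pics/top0.png'); cv2.imwrite('pics/topc.png',cv2.resize(im[145:255,290:400],None,fx=5,fy=5,interpolation=cv2.INTER_CUBIC))
im=cv2.imread('pics/side0.png'); cv2.imwrite('pics/sidec.png',cv2.resize(im[160:250,260:390],None,fx=6,fy=6,interpolation=cv2.INTER_CUBIC))
E
```

```text
(no output)
```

View pics/topc.png

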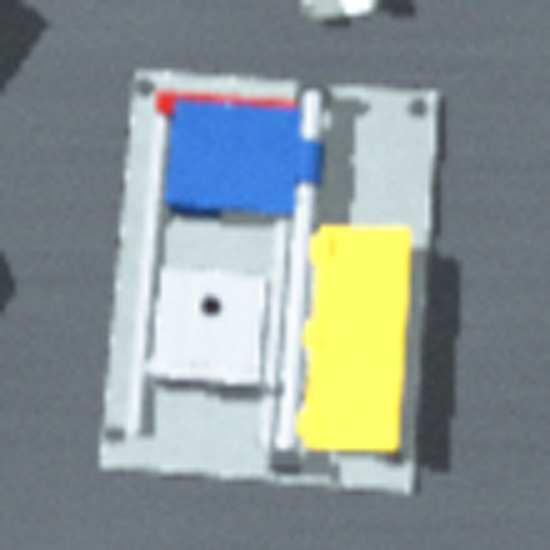

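View pics/sidec.png

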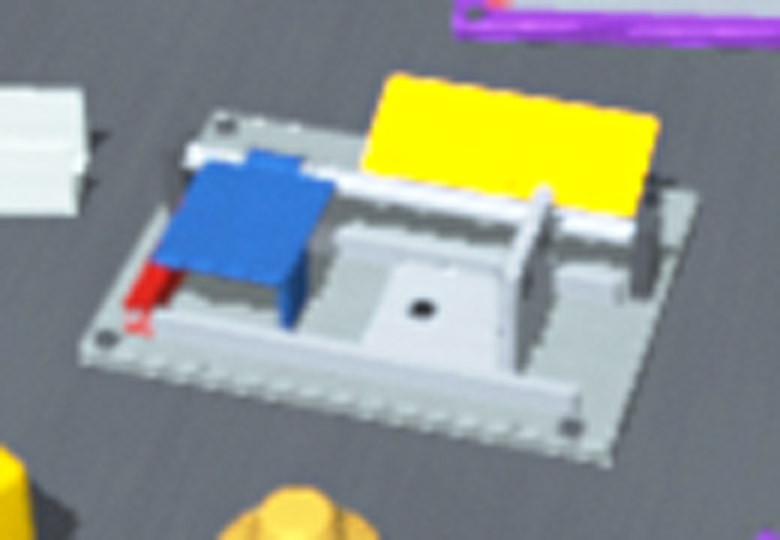

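```bash
cat >> h.py <<'E'
from scipy.spatial.transform import Rotation as Ro
from scipy.optimize import least_squares
def proj(P,cp):
    R=Ro.from_euler('xyz',cp['orientation'],degrees=True).as_matrix()
    c=(np.atleast_2d(P)-cp['xyz'])@R
    s=c[:,:2]/c[:,2:]; r2=(s**2).sum(1,keepdims=True); s=s*(1+cp['k1']*r2)
    return s*[cp['fx'],cp['fy']]+[cp['cx'],cp['cy']]
def unproj(uv,cp,z):
    R=Ro.from_euler('xyz',cp['orientation'],degrees=True).as_matrix()
    d=(np.array(uv)-[cp['cx'],cp['cy']])/[cp['fx'],cp['fy']]; s=d.copy()
    for _ in range(5): s=d/(1+cp['k1']*(s**2).sum())
    v=R@np.r_[s,1]; return cp['xyz']+v*(z-cp['xyz'][2])/v[2]
def j2w(p,j):
    c,s=np.cos(p[2]),np.sin(p[2]); j=np.atleast_2d(j).astype(float)
    return np.c_[p[0]+c*j[:,0]-s*j[:,1],p[1]+s*j[:,0]+c*j[:,1],j[:,2]]
def w2j(p,w):
    c,s=np.cos(p[2]),np.sin(p[2]); d=np.array(w)[:2]-p[:2]
    return np.array([c*d[0]+s*d[1],-s*d[0]+c*d[1]])
E
python3 - <<'E'
from h import *
J=np.array([[75,45,8],[75,-100,8],[-115,45,8],[-115,-100,8]])
T=np.array([[135,72],[440,92],[100,466],[413,490]])/5+[290,145]-.4
S=np.array([[82,347],[212,112],[608,462],[700,195]])/6+[260,160]-.4
ct,cs=env.camera_params('top'),env.camera_params('side')
for use in ('t','s','ts'):
    f=lambda p:np.r_[(proj(j2w(p,J),ct)-T).ravel()*('t' in use),(proj(j2w(p,J),cs)-S).ravel()*('s' in use)]
    r=least_squares(f,[450,0,0],x_scale=[10,10,.1]); print(use,r.x,np.degrees(r.x[2]),r.fun.round(1))
p=r.x
off=lambda c:np.array(c)/5+[290,145]-.4
for n,c,z in [('upr rear top L',(150,380),58),('upr rear top R',(272,387),58),('hole',(210,305),14),('foot FL',(163,268),14),('foot FR',(268,276),14)]:
    print(n,w2j(p,unproj(off(c),ct,z)))
offs=lambda c:np.array(c)/6+[260,160]-.4
print('side upr top near/far',[w2j(p,unproj(offs(c),cs,58)) for c in [(513,255),(543,187)]], 'foot rear',w2j(p,unproj(offs((515,372)),cs,8)))
for l in ['jig','bracket','pedal_mid','flap_lip','hinge','tape','cup_brush','clip']:
    print(l,[(d['xyz'].round() if hasattr(d['xyz'],'round') else d['xyz'],round(d['conf'],2)) for d in env.look_for('top',l)])
E
```

```text
t [ 5.82291409e+02  3.81113563e+01 -6.00390800e-02] -3.439985891421416 [-0.  -0.4 -0.2  0.   0.   0.1  0.2  0.3 -0.   0.  -0.   0.  -0.  -0.
 -0.  -0. ]
s [ 5.80185850e+02  3.92359356e+01 -6.90717861e-02] -3.957521826217845 [-0.   0.  -0.   0.  -0.   0.  -0.   0.  -0.7  0.6  0.7  0.3  0.1 -1.2
 -0.   0.5]
ts [ 5.81196220e+02  3.83713348e+01 -6.38859036e-02] -3.660392646308025 [ 0.  -0.  -0.2  0.6 -0.3  0.4 -0.1  1.  -1.   0.4  0.2  0.1 -0.2 -1.7
 -0.6 -0. ]
upr rear top L [-78.17315712  22.69793844]
upr rear top R [-76.80539537 -31.13090838]
hole [-35.52569879  -0.1273926 ]
foot FL [-19.88180678  23.18694564]
foot FR [-19.66642409 -25.93121695]
side upr top near/far [array([-73.3607027 ,  12.63726513]), array([-73.8825643 , -26.18920223])] foot rear [-75.39333429  14.55481735]
jig [([566.0, 9.2, 5.3], 0.94), ([487.3, -221.2, 9.0], 0.75), ([346.5, 216.6, 8.8], 0.58)]
bracket [([533.1, 39.9, 12.8], 0.67), ([354.3, 22.5, 6.3], 0.66)]
pedal_mid [([493.5, -253.1, 38.0], 0.78), ([564.6, -0.0, 37.3], 0.77)]
flap_lip [([492.7, -251.9, 37.0], 0.94), ([338.1, 201.4, 39.0], 0.91), ([562.4, -3.7, 35.8], 0.74)]
hinge [([494.2, -251.9, 38.3], 0.98), ([562.4, -8.4, 36.7], 0.87), ([343.1, 203.0, 37.5], 0.81), ([564.1, 8.5, 8.4], 0.43)]
tape [([670.6, 174.7, 55.5], 0.68)]
cup_brush [([556.1, 175.5, 21.1], 0.97)]
clip [([714.6, -19.5, 1.6], 0.76)]
```

View pics/wrist0.png

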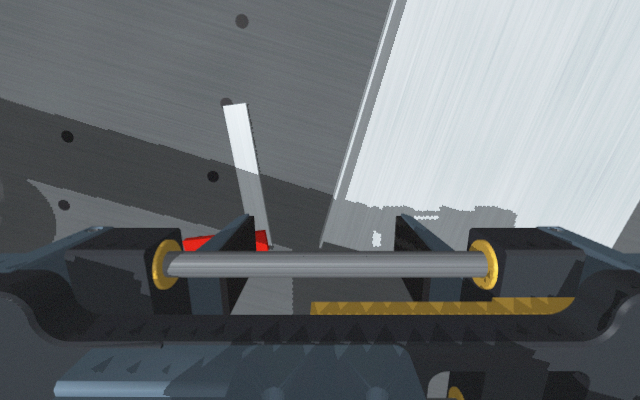

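```bash
cat >> h.py <<'E'
PJ=np.array([581.3,38.35,-0.0635])
def plan(jx,jy,z,yaw=np.degrees(-0.0635)):
    s=env.state(); R=Ro.from_euler('xyz',s['ee_rot'],degrees=True).as_matrix()
    t=np.r_[j2w(PJ,[[jx,jy,0]])[0,:2],z]; print('target',t.round(1),'shift tool',(R.T@(t-s['ee_pos'])).round(1),'turn',round(s['ee_rot'][2]-yaw,2))
E
python3 -c "
from h import *
plan(-98,-34,150)"
```

```text
target [481.3  10.6 150. ] shift tool [ 465.9 -453.7   80.9] turn 19.5
```

>>> jog_arm([
  [[0.466,-0.454,0.08,19.5,0.0546],[0.466,-0.454,0.08,19.5,0.0546],[0.466,-0.454,0.08,19.5,0.0546],[0.466,-0.454,0.08,19.5,0.0546],[0.466,-0.454,0.08,19.5,0.0546],[0.466,-0.454,0.08,19.5,0.0546],[0.466,-0.454,0.08,19.5,0.0546],[0.466,-0.454,0.08,19.5,0.0546],[0.466,-0.454,0.08,19.5,0.0546],[0.466,-0.454,0.08,19.5,0.0546],[0.466,-0.454,0.08,19.5,0.0546],[0.466,-0.454,0.08,19.5,0.0546],[0.466,-0.454,0.08,19.5,0.0546],[0.466,-0.454,0.08,19.5,0.0546],[0.466,-0.454,0.08,19.5,0.0546],[0.466,-0.454,0.08,19.5,0.0546],[0.466,-0.454,0.08,19.5,0.0546],[0.466,-0.454,0.08,19.5,0.0546],[0.466,-0.454,0.08,19.5,0.0546],[0.466,-0.454,0.08,19.5,0.0546]],
])

```text
time_s: 2.22
ee_pos: [480.8, 10.0, 151.1]
ee_rot: [180.0, 0.0, -3.7]
force: [0.3, -0.7, -0.2]
gripper_width: 54.5
```

```bash
python3 - <<'E'
from h import *
grab('wrist','w1.png'); a=grab('side','s1.png'); b=grab('top','t1.png')
cv2.imwrite('pics/s1c.png',cv2.resize(a[60:260,240:460][:,:,::-1],None,fx=3,fy=3))
print(env.camera_params('wrist')); print(env.state()['qpos'].round(1))
E
```

```text
{'fx': 277.52241694494273, 'fy': 277.52241694494273, 'cx': 324.6468061714613, 'cy': 200.27907530895772, 'k1': -0.004359654877929737, 'xyz': array([551.30359183,   5.38556337, 304.66691504]), 'orientation': array([ 1.65567855e+02, -2.41944418e-02, -9.37648646e+01])}
[ -0.2  13.9 108.5  -0.   57.6  93.6]
```

View pics/w1.png

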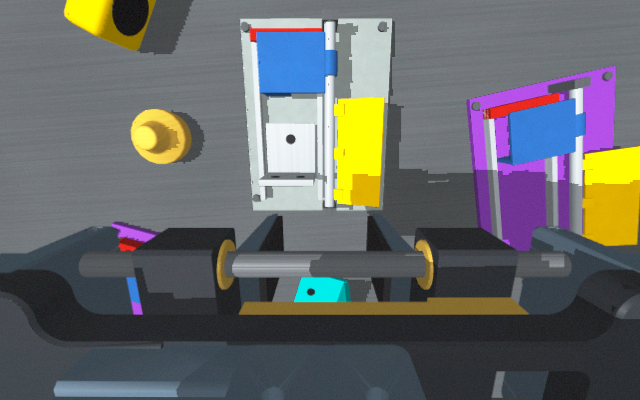

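View pics/s1c.png

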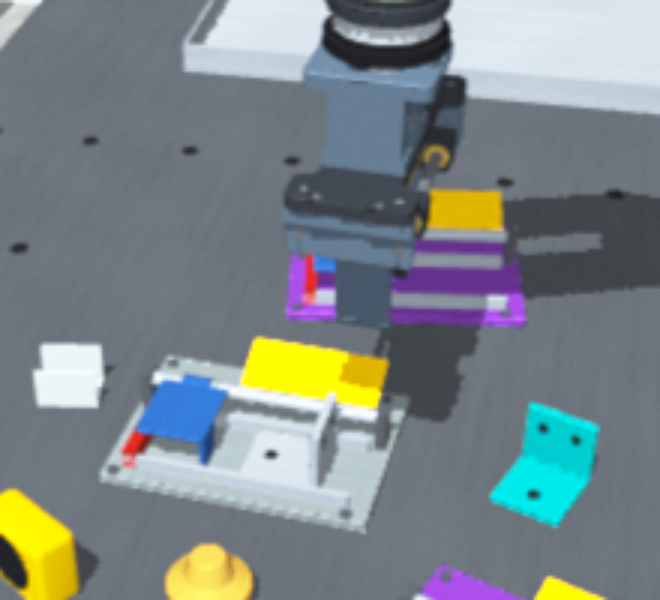

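The wrist view shows the grey jig with base corners at about (241,20), (392,18), (383,210) and (254,210). The bracket's upright is at about (287,180). I'll refine the pose from a crop.

```bash
python3 - <<'E'
from h import *
im=cv2.imread('pics/w1.png'); cv2.imwrite('pics/w1c.png',cv2.resize(im[10:220,230:400],None,fx=3.5,fy=2.8*1.0,interpolation=cv2.INTER_CUBIC))
E
```

```text
(no output)
```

View pics/w1c.png

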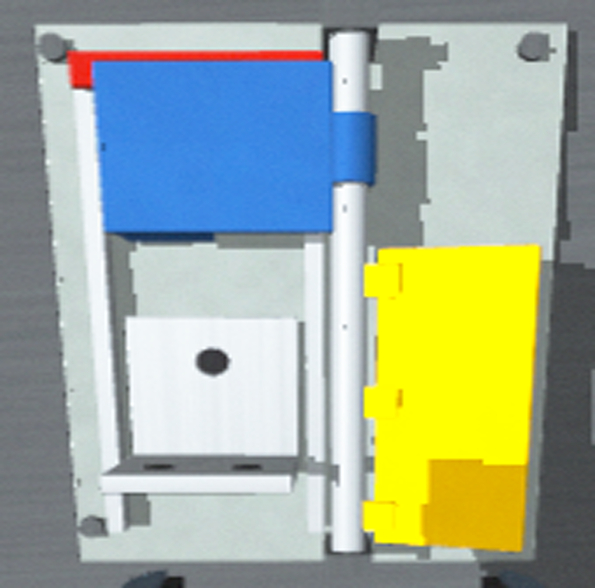

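```bash
python3 - <<'E'
from h import *
cw=env.camera_params('wrist');ct,cs=env.camera_params('top'),env.camera_params('side')
o=lambda c:np.array(c)/[3.5,2.8]+[230,10]-.4
J=np.array([[75,45,8],[75,-100,8],[-115,45,8],[-115,-100,8]])
W=o([[36,24],[567,24],[82,560],[533,560]])
T=np.array([[135,72],[440,92],[100,466],[413,490]])/5+[290,145]-.4
S=np.array([[82,347],[212,112],[608,462],[700,195]])/6+[260,160]-.4
for use in ((0,0,1),(1,1,1)):
    f=lambda p:np.r_[use[0]*(proj(j2w(p,J),ct)-T).ravel(),use[1]*(proj(j2w(p,J),cs)-S).ravel(),use[2]*(proj(j2w(p,J),cw)-W).ravel()]
    r=least_squares(f,[580,38,0],x_scale=[10,10,.1]); print(r.x,r.fun[-8:].round(1))
p=r.x
for c,z in [((103,490),58),((292,490),58),((103,475),58),((296,475),58),((212,362),14),((126,318),14),((298,320),14),((331,62),37),((331,232),37),((94,62),37)]:
    print(c,w2j(p,unproj(o(c),cw,z)).round(1))
E
```

```text
[ 5.80541456e+02  3.91726686e+01 -6.44092189e-02] [-0.7 -0.4  0.9 -0.6 -0.7  0.9  0.5  0.7]
[ 5.80698292e+02  3.90044815e+01 -6.41817943e-02] [-0.6 -0.6  1.  -0.9 -0.5  0.8  0.7  0.6]
(103, 490) [-75.9  23.9]
(292, 490) [-76. -25.]
(103, 475) [-71.   23.6]
(296, 475) [-71.1 -26. ]
(212, 362) [-37.   -0.3]
(126, 318) [-21.5  24.1]
(298, 320) [-22.3 -25.6]
(331, 62) [ 54.  -35.3]
(331, 232) [  4.8 -35.2]
(94, 62) [54.2 23.1]
```

```bash
sed -i 's/^PJ=.*/PJ=np.array([580.7,39.0,-0.0642])/' h.py; python3 -c "
from h import *
plan(-98,-34.5,72,-3.68)"
```

```text
target [480.7  10.9  72. ] shift tool [-0.4 -1.  79.2] turn -0.07
```

>>> jog_arm([
  [[0,-0.001,0.03,0,0.0546],[0,-0.001,0.055,0,0.0546],[0,-0.001,0.07,0,0.0546],[0,-0.001,0.079,0,0.0546],[0,-0.001,0.079,0,0.0546],[0,-0.001,0.079,0,0.0546]],
])

```text
time_s: 2.87
ee_pos: [481.6, 11.5, 72.2]
ee_rot: [180.0, -0.0, -3.7]
force: [-0.7, -0.8, 0.5]
gripper_width: 55.1
```

```bash
python3 - <<'E'
from h import *
a=grab('side','s2.png')
cv2.imwrite('pics/s2c.png',cv2.resize(a[130:250,260:400][:,:,::-1],None,fx=5,fy=5,interpolation=cv2.INTER_CUBIC))
b=grab('top','t2.png')
cv2.imwrite('pics/t2c.png',cv2.resize(b[145:255,290:400][:,:,::-1],None,fx=5,fy=5,interpolation=cv2.INTER_CUBIC))
print(w2j(PJ,env.state()['ee_pos']),env.state()['ee_pos'])
E
```

```text
[-96.36576441 -33.54125519] [482.38089022  11.71027664  73.03591313]
```

View pics/s2c.png

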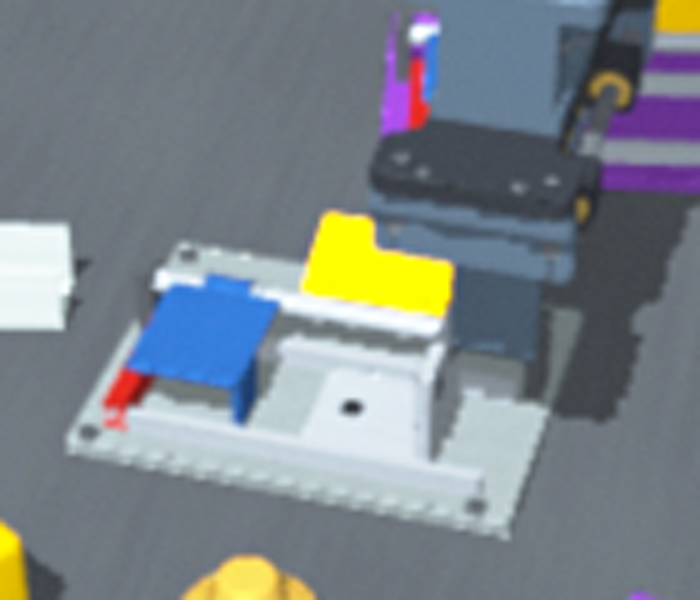

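The side view shows finger B behind the upright with a small gap (crop (445,350)) and finger A beyond the shaft, over the pedal end. Next I press down.

>>> jog_arm([
  [[-0.001,-0.0,0.007,0,0.0546],[-0.001,0,0.013,0,0.0546],[-0.001,0,0.018,0,0.0546],[-0.001,0,0.022,0,0.0546],[-0.001,0,0.025,0,0.0546],[-0.001,0,0.025,0,0.0546],[-0.001,0,0.025,0,0.0546],[-0.001,0,0.025,0,0.0546]],
])

```text
time_s: 3.63
ee_pos: [480.7, 11.4, 47.3]
ee_rot: [179.9, -0.0, -3.6]
force: [-0.9, -3.8, 6.3]
gripper_width: 54.6
```

```bash
python3 - <<'E'
from h import *
a=grab('side','s3.png')
cv2.imwrite('pics/s3c.png',cv2.resize(a[130:250,260:400][:,:,::-1],None,fx=5,fy=5,interpolation=cv2.INTER_CUBIC))
s=[]; 
for i in range(2): grab('wrist','w3.png'); x=env.state(); s.append(x['ee_pos']); print(x['force'])
print(w2j(PJ,np.mean(s,0)),s)
im=cv2.imread('pics/w3.png'); print(im.shape)
E
```

```text
[-0.95750956 -3.24899815  7.51200623]
[-0.06402314 -3.51730649  6.01785135]
[-98.05197405 -34.00140862] [array([480.66213184,  11.36137568,  47.33526843]), array([480.67513376,  11.35712728,  47.34310363])]
(400, 640, 3)
```

View pics/s3c.png

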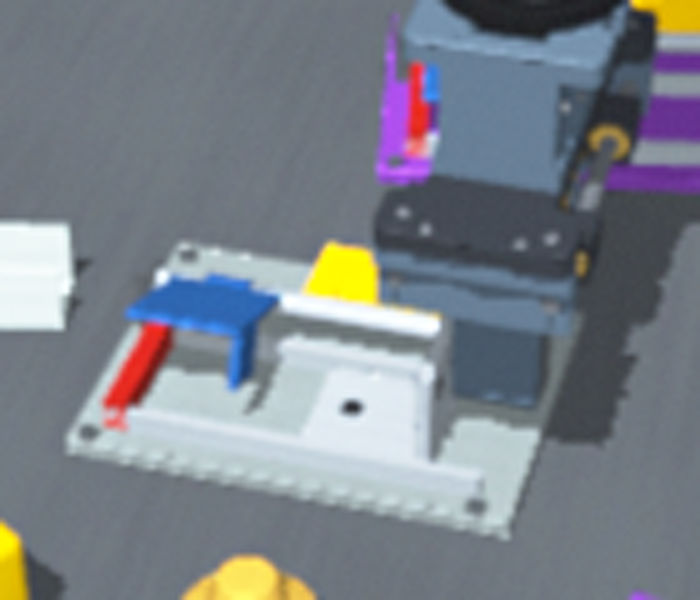

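View pics/w3.png

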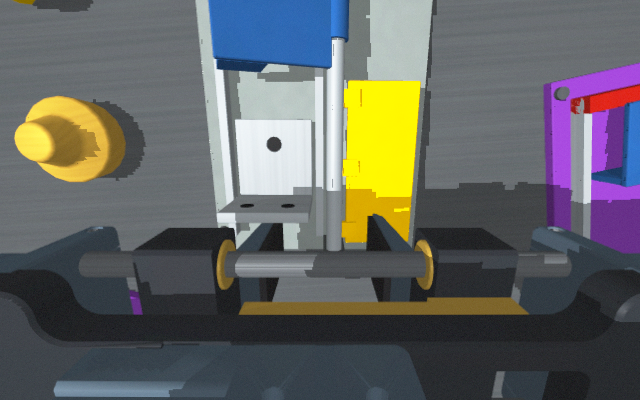

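```bash
python3 - <<'E'
from h import *
cs=env.camera_params('side')
for th in (.3,.35,.4,.45,.5,.55):
    c,s=np.cos(th),np.sin(th); out=[]
    for y,z in ((22,9.5),(24,37),(24,33)):
        dy,dz=y+40,z-32
        for x in (5,):
            out.append(((proj(j2w(PJ,[[x,-40+c*dy-s*dz,32+s*dy+c*dz]]),cs)[0]-[260,130]+.4)*5).round())
    print(th,*out)
E
```

```text
0.3 [235. 405.] [238. 345.] [237. 354.]
0.35 [235. 399.] [239. 338.] [238. 347.]
0.4 [235. 393.] [239. 330.] [238. 340.]
0.45 [235. 386.] [240. 323.] [239. 332.]
0.5 [235. 380.] [241. 315.] [240. 324.]
0.55 [235. 373.] [243. 307.] [241. 317.]
```

The hinge reads about 0.42 rad by the lip, which sits at crop (235,390). Next is the push, slow.

>>> jog_arm([
  [[0.002,0,0,0,0.0546],[0.005,0,0,0,0.0546],[0.008,0,0,0,0.0546],[0.011,0,0,0,0.0546],[0.014,0,0,0,0.0546],[0.017,0,0,0,0.0546],[0.02,0,0,0,0.0546],[0.023,0,0,0,0.0546],[0.026,0,0,0,0.0546],[0.029,0,0,0,0.0546],[0.032,0,0,0,0.0546],[0.035,0,0,0,0.0546],[0.035,0,0,0,0.0546]],
])

```text
time_s: 4.87
ee_pos: [511.9, 9.7, 46.4]
ee_rot: [180.0, 0.5, -3.7]
force: [-7.0, -0.3, 7.9]
gripper_width: 54.2
```

```bash
python3 - <<'E'
from h import *
a=grab('side','s4.png')
cv2.imwrite('pics/s4c.png',cv2.resize(a[130:250,260:400][:,:,::-1],None,fx=5,fy=5,interpolation=cv2.INTER_CUBIC))
grab('wrist','w4.png'); x=env.state(); print(w2j(PJ,x['ee_pos']),x['ee_pos'],x['force'],x['ee_rot'])
E
```

```text
[-66.79430064 -33.67537957] [511.88282858   9.67924447  46.39830537] [-6.58118322 -1.19882396  8.36157134] [179.9563672    0.44209101  -3.65359303]
```

View pics/s4c.png

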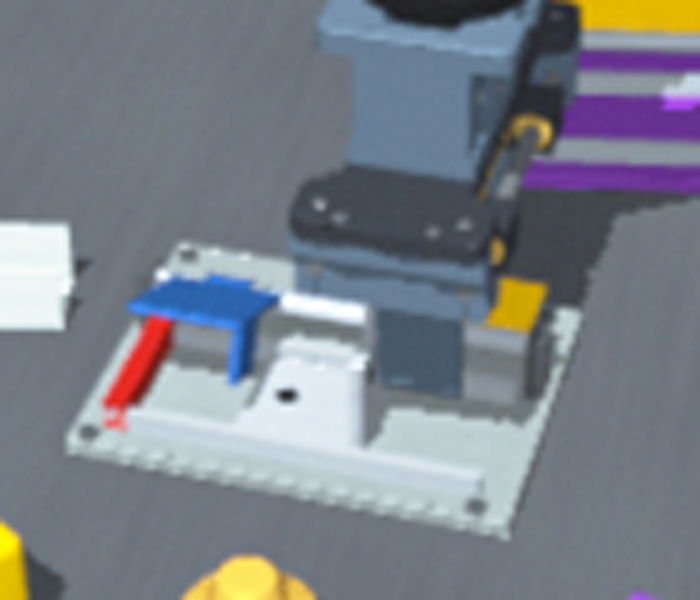

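View pics/w4.png

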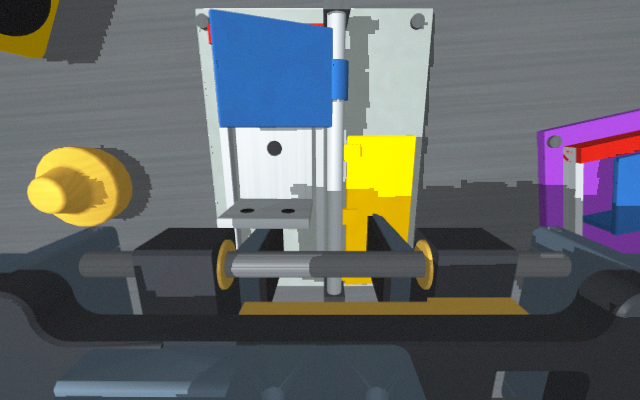

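The bracket slid square and flat, with its foot at the lip, and the flap stayed high. I continue the push.

>>> jog_arm([
  [[0.003,0,0,0,0.0546],[0.006,0,0,0,0.0546],[0.009,0,0,0,0.0546],[0.012,0,0,0,0.0546],[0.015,0,0,0,0.0546],[0.018,0,0,0,0.0546],[0.021,0,0,0,0.0546],[0.024,0,0,0,0.0546],[0.027,0,0,0,0.0546],[0.03,0,0,0,0.0546],[0.033,0,0,0,0.0546],[0.036,0,0,0,0.0546],[0.039,0,0,0,0.0546],[0.039,0,0,0,0.0546],[0.039,0,0,0,0.0546]],
])

```text
time_s: 6.22
ee_pos: [551.1, 7.2, 46.5]
ee_rot: [180.0, 0.4, -3.7]
force: [-6.5, -0.3, 7.7]
gripper_width: 54.3
```

```bash
python3 - <<'E'
from h import *
a=grab('side','s5.png')
cv2.imwrite('pics/s5c.png',cv2.resize(a[130:250,260:400][:,:,::-1],None,fx=5,fy=5,interpolation=cv2.INTER_CUBIC))
grab('wrist','w5.png'); x=env.state(); print(w2j(PJ,x['ee_pos']),x['ee_pos'],x['force'],x['ee_rot'])
E
```

```text
[-27.52140962 -33.6552198 ] [551.0761064    7.17977474  46.50029804] [-5.83217832 -0.91790118  7.81851468] [179.95626678   0.40558156  -3.65402048]
```

View pics/s5c.png

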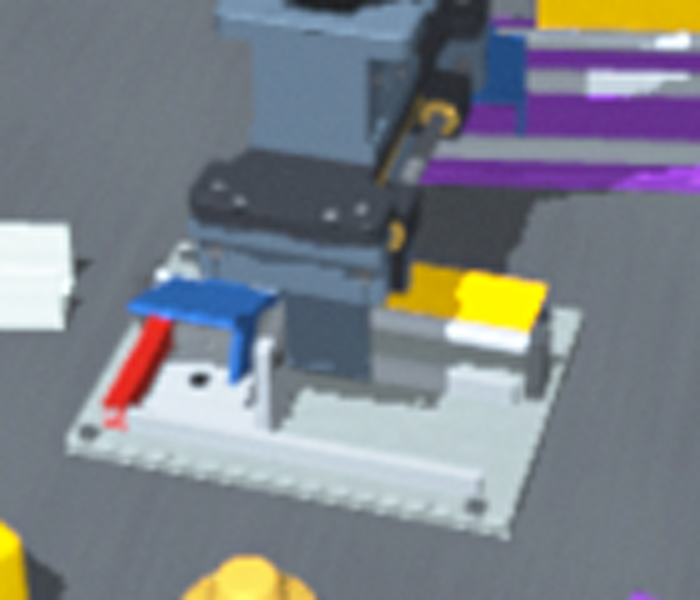

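View pics/w5.png

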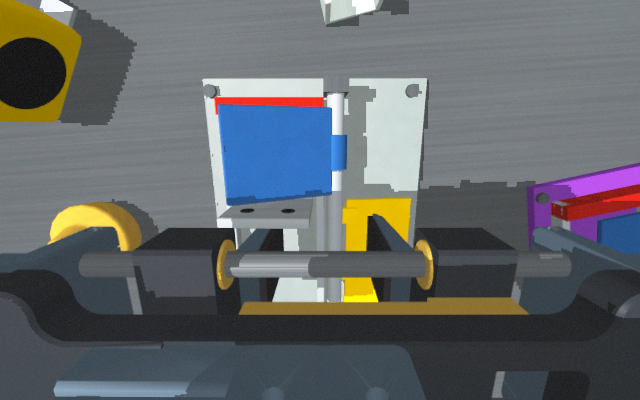

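```bash
python3 - <<'E'
from h import *
cs=env.camera_params('side')
o=lambda c:np.array(c)/5+[260,130]-.4
print('before hole',w2j(PJ,unproj(o((352,407)),cs,14)),'now',w2j(PJ,unproj(o((199,379)),cs,14)))
print('upr top near rear',w2j(PJ,unproj(o((275,338)),cs,58)),'front',w2j(PJ,unproj(o((257,340)),cs,58)))
E
```

```text
before hole [-36.72895792  -3.17769028] now [31.37019943 -3.10679556]
upr top near rear [-9.07819119 13.65601148] front [-2.41540405 16.90693496]
```

The hole method gives bracket x at about 20, the finger position about 17. I'll close the rest in small steps, watching the force.

>>> jog_arm([
  [[0.001,0,0,0,0.0546],[0.002,0,0,0,0.0546],[0.003,0,0,0,0.0546],[0.003,0,0,0,0.0546]],
])

```text
time_s: 6.65
ee_pos: [553.3, 7.1, 46.5]
ee_rot: [180.0, 0.5, -3.6]
force: [-8.2, -1.0, 9.1]
gripper_width: 54.6
```

>>> jog_arm([
  [[0.001,0,0,0,0.0546],[0.002,0,0,0,0.0546],[0.002,0,0,0,0.0546]],
])

```text
time_s: 6.9
ee_pos: [555.4, 6.9, 46.5]
ee_rot: [180.0, 0.5, -3.7]
force: [-8.0, -0.5, 8.9]
gripper_width: 54.7
```

```bash
python3 - <<'E'
from h import *
a=grab('side','s6.png')
cv2.imwrite('pics/s6c.png',cv2.resize(a[130:250,260:400][:,:,::-1],None,fx=5,fy=5,interpolation=cv2.INTER_CUBIC))
x=env.state(); print(w2j(PJ,x['ee_pos']),x['ee_pos'],x['force'],x['ee_rot'])
E
```

```text
[-23.23715227 -33.60364958] [555.35484624   6.9563783   46.45865159] [-7.7784238  -0.33531751  9.31503892] [179.95786794   0.49425036  -3.65239529]
```

View pics/s6c.png

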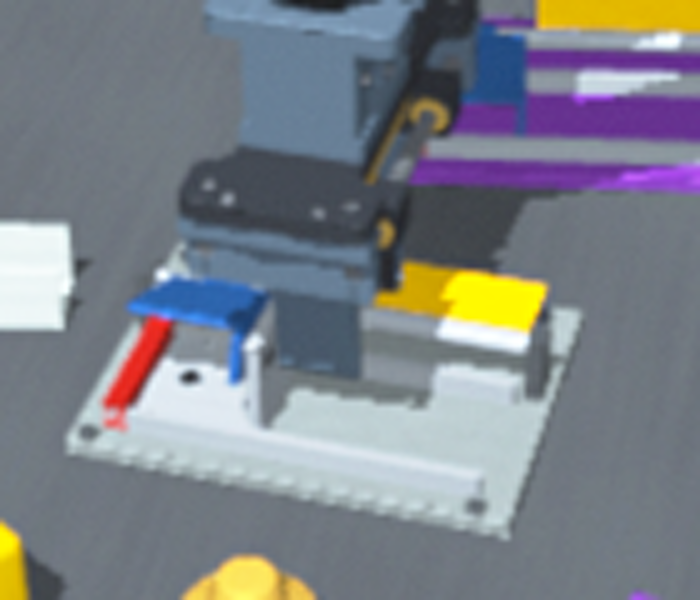

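>>> jog_arm([
  [[0.001,0,0,0,0.0546],[0.0015,0,0,0,0.0546],[0.0015,0,0,0,0.0546]],
])

```text
time_s: 7.2
ee_pos: [556.1, 6.9, 46.5]
ee_rot: [180.0, 0.6, -3.6]
force: [-8.4, -0.3, 10.3]
gripper_width: 54.6
```

>>> jog_arm([
  [[0.001,0,0,0,0.0546],[0.0015,0,0,0,0.0546],[0.0015,0,0,0,0.0546]],
])

```text
time_s: 7.45
ee_pos: [556.1, 6.9, 46.5]
ee_rot: [179.9, 0.8, -3.6]
force: [-12.8, -0.3, 12.7]
gripper_width: 54.3
```

The position stalled while fx rose from 8 to 13 N, which suggests the stop. I'll verify it in a picture.

```bash
python3 - <<'E'
from h import *
a=grab('side','s7.png')
cv2.imwrite('pics/s7c.png',cv2.resize(a[160:230,270:340][:,:,::-1],None,fx=8,fy=8,interpolation=cv2.INTER_CUBIC))
grab('wrist','w7.png')
x=env.state(); print(w2j(PJ,x['ee_pos']),x['ee_pos'],x['force'],x['ee_rot'])
E
```

```text
[-22.46423808 -33.63506068] [556.12415293   6.8754449   46.4454052 ] [-12.22842876  -0.19120682  13.72570147] [179.94839076   0.76732639  -3.62401781]
```

View pics/s7c.png

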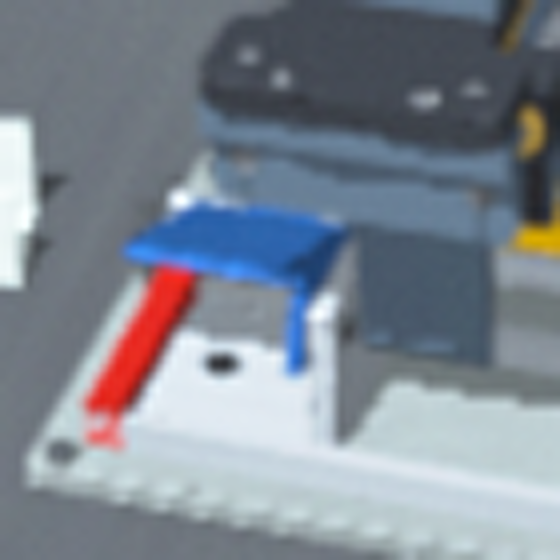

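View pics/w7.png

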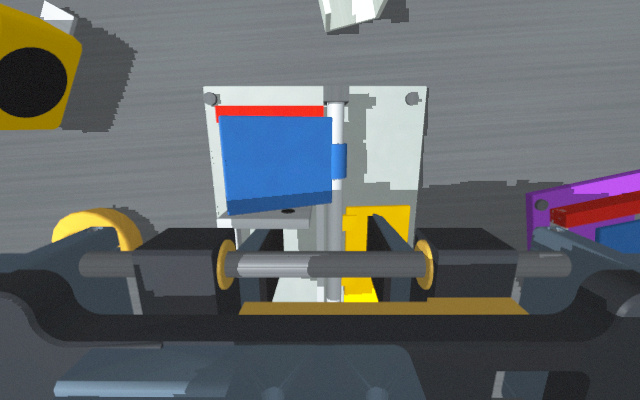

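```bash
python3 - <<'E'
from h import *
cs=env.camera_params('side')
o=lambda c:np.array(c)/8+[270,160]-.44
print('hole',w2j(PJ,unproj(o((220,362)),cs,14)), 'stop/foot line',w2j(PJ,unproj(o((122,415)),cs,14)),w2j(PJ,unproj(o((192,290)),cs,14)),'upr top near rear/front',w2j(PJ,unproj(o((338,290)),cs,58)),w2j(PJ,unproj(o((306,296)),cs,58)))
for x in (52,): print([((proj(j2w(PJ,[[x,y,z]]),cs)[0]-[270,160]+.44)*8).round() for y,z in ((28,8),(28,22),(25,14),(-25,14))])
E
```

```text
hole [36.84592379 -3.61798147] stop/foot line [54.50984726 24.3004743 ] [ 54.45061114 -30.96365777] upr top near rear/front [-2.20958653 10.85420989] [ 4.90126025 15.43846861]
[array([127., 443.]), array([124., 402.]), array([130., 418.]), array([193., 305.])]
```

The hole and the stop line show the foot at x ≈ 25 by image, with no visible gap, so it is home at nominal 24. Next I back off along −x with the pedal still held, to unload the upright, then raise slowly.

>>> jog_arm([
  [[-0.002,0,0,0,0.0546],[-0.005,0,0,0,0.0546],[-0.008,0,0,0,0.0546],[-0.011,0,0,0,0.0546],[-0.014,0,0,0,0.0546],[-0.014,0,0,0,0.0546]],
])

```text
time_s: 8.05
ee_pos: [551.7, 7.5, 48.6]
ee_rot: [180.0, -0.5, -3.6]
force: [3.5, -0.5, 6.0]
gripper_width: 54.4
```

```bash
python3 - <<'E'
from h import *
a=grab('side','s8.png')
cv2.imwrite('pics/s8c.png',cv2.resize(a[160:230,270:340][:,:,::-1],None,fx=8,fy=8,interpolation=cv2.INTER_CUBIC))
x=env.state(); print(w2j(PJ,x['ee_pos']),x['ee_pos'],x['force'],x['ee_rot'])
E
```

```text
[-26.85200081 -33.31743788] [551.76580686   7.47391427  48.58823401] [ 3.3261448  -0.86759618  6.70861919] [179.99139111  -0.48909069  -3.59078748]
```

View pics/s8c.png

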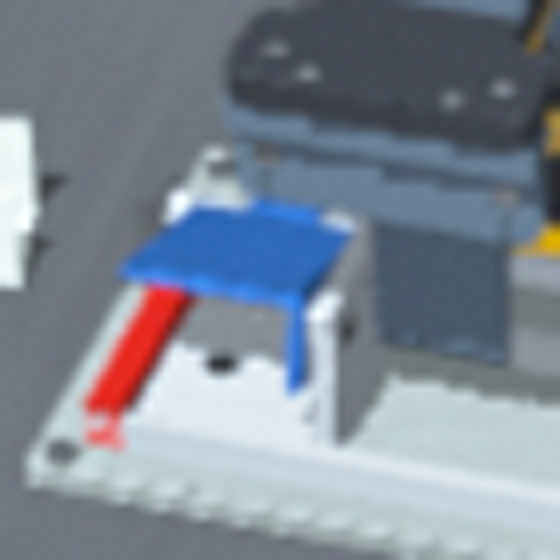

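The bracket stayed home (hole still at (220,362)) and finger B has come off the upright. Now I raise slowly.

>>> jog_arm([
  [[-0.001,0,-0.002,0,0.0546],[-0.002,0,-0.004,0,0.0546],[-0.002,0,-0.006,0,0.0546],[-0.002,0,-0.008,0,0.0546],[-0.002,0,-0.01,0,0.0546],[-0.002,0,-0.012,0,0.0546],[-0.002,0,-0.015,0,0.0546],[-0.002,0,-0.02,0,0.0546],[-0.002,0,-0.03,0,0.0546],[-0.002,0,-0.045,0,0.0546],[-0.002,0,-0.07,0,0.0546],[-0.002,0,-0.1,0,0.0546],[-0.03,0,-0.13,0,0.0546],[-0.06,0,-0.15,0,0.0546],[-0.09,0,-0.15,0,0.0546],[-0.09,0,-0.15,0,0.0546]],
])

```text
time_s: 9.43
ee_pos: [453.3, 13.6, 198.6]
ee_rot: [180.0, 0.1, -3.6]
force: [-0.4, 0.4, -0.1]
gripper_width: 54.6
```

```bash
python3 - <<'E'
from h import *
a=grab('side','s9.png')
cv2.imwrite('pics/s9c.png',cv2.resize(a[160:230,270:340][:,:,::-1],None,fx=8,fy=8,interpolation=cv2.INTER_CUBIC))
grab('wrist','w9.png')
x=env.state(); print(x['ee_pos'],x['force'])
cs=env.camera_params('side')
for th in (0,.06,.12,.19):
    c,s=np.cos(th),np.sin(th)
    print(th,[((proj(j2w(PJ,[[5,-40+c*(y+40)-s*(z-32),32+s*(y+40)+c*(z-32)]]),cs)[0]-[270,160]+.44)*8).round() for y,z in ((22,9.5),(24,37))])
E
```

```text
[457.90655372  13.45066663 198.01716536] [ 1.21510392  0.01593563 -1.27750615]
0 [array([304., 456.]), array([298., 380.])]
0.06 [array([302., 448.]), array([298., 367.])]
0.12 [array([300., 439.]), array([298., 354.])]
0.19 [array([298., 428.]), array([299., 339.])]
```

View pics/s9c.png

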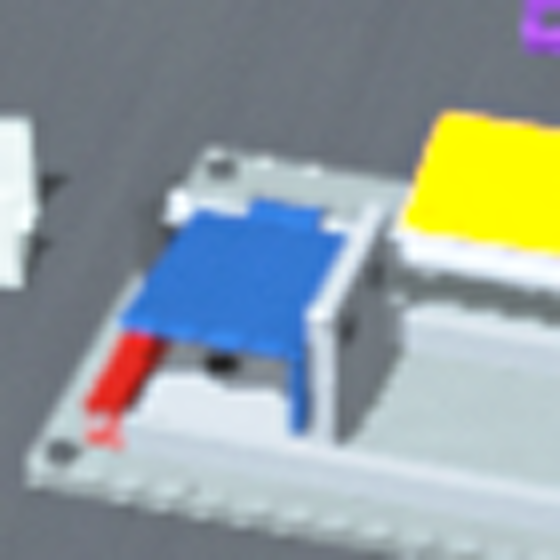

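View pics/w9.png

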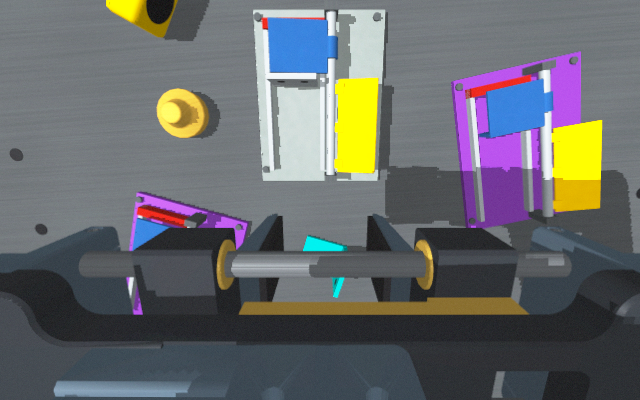

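The flap lip rests on the foot at crop (300,435), which gives about 0.13 rad. The bracket hasn't moved and the arm is clear, so I'm handing in.

```bash
python3 -c "
from h import *
print(env.job_done(), env.state()['time_s'])"
```

```text
the job is handed in; nothing more can be done
the job is handed in; nothing more can be done
```

The bracket is loaded in the grey jig and the flap has closed onto its foot. I handed the job in at about 9.6 s, and no verdict was reported.

- **What I did:** One fingertip held the yellow pedal down, at a hinge angle of about 0.42 rad by the image. The other pushed the steel bracket about 72 mm along the lane. At the stop the arm stalled and the push force rose from 8 to 13 N. I backed off with the pedal still held, released it slowly and raised the arm clear.
- **Last checks:**
  - The flap rests on the foot at about 0.12–0.14 rad.
  - The foot is flat and against the red stop, with no visible gap.
  - The arm is about 180 mm above the table and touches nothing.
- **Bystanders:** The arm never went near the tape measure, brush or clip. I didn't re-measure their positions.
- **Disagreement:** The hole in the foot put the final bracket position at about 25.6 mm. The finger position put it at about 21.5 mm. Both are inside the 20–28 mm window around the nominal 24 mm.

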